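# Nest the turned stone lids upside down

## Task

Three turned marble jar lids lie upside down on the stone bench, hollow side up: stack them for storage, still upside down, with the medium lid cupped inside the large one and the small lid cupped inside the medium one, each sitting level on the floor of the hollow below it. Set each lid down rather than dropping it in, and leave the large lid where it stands.

Things in the scene. Friction and masses are not known exactly. Their poses are not given: they have to be found in the camera images.
- lid_large: largest domed lid, pale marble, upside down like a shallow bowl: 120 mm across, 40 mm high, wall 5 mm, hollow 26 mm deep with a flat floor 100 mm across, 14 mm above the bench. Origin: centre of its underside; z up out of the hollow; round, any yaw. 0.6 kg, loose, at any of three places. All else near the lids is under 65 mm high and 30 mm or more away
- lid_medium: middle domed lid, same marble, upside down: 66 mm across, 42 mm high, outside upright over the top 18 mm, then rounded in to a flat crown 38 mm across; hollow 58 mm across, 22 mm deep, its floor 20 mm above the underside. Seated in the large lid, its rim stands 16 mm above the large rim. Origin: centre of its underside; z up out of the hollow. About 0.22 kg
- lid_small: smallest domed lid, same marble, upside down: 44 mm across, 38 mm high, wall 4 mm, outside upright over the top 18 mm, then rounded in to a flat crown 28 mm across. Seated in the medium lid, its rim stands 16 mm above the medium rim. Origin: centre of its underside; z up out of the hollow. About 0.09 kg
Things that resemble listed ones, but are neither listed nor needed, are in the scene too. Leave any green or purple look-alike of the lid_small alone.

How it is judged:
At the end, for the whole second after the job is handed in: One stack at rest, all hollow up within 10 degrees of level: large lid on the bench; medium lid on its hollow floor (height within 5 mm, centres within 25 mm); small lid on the medium one's hollow floor (height within 5 mm, centres within 12 mm) (horizontal distance between lid_medium and lid_large below 0.025 m and z of lid_medium in the frame of lid_large between 0.009 and 0.019 m and horizontal distance between lid_small and lid_medium below 0.012 m and z of lid_small in the frame of lid_medium between 0.015 and 0.025 m and angle between each of lid_large, lid_medium, lid_small's own z axis and vertical below 0.17 rad and height (world z) of lid_large below 0.01 m and linear speed of each of lid_medium, lid_small below 0.02 m/s); the robot touches nothing.
It fails at once if the large lid is shifted more than 40 mm from where it stood (distance of lid_large from where it was at the start of the episode above 0.04 m).
It fails at once if the medium lid is dropped (falls free faster than 0.6 m/s, a drop of about 20 mm) (linear speed of lid_medium above 0.6 m/s and contact force between the fingers and lid_medium below 0.1 N).
It fails at once if the small lid is dropped (falls free faster than 0.6 m/s, a drop of about 20 mm) (linear speed of lid_small above 0.6 m/s and contact force between the fingers and lid_small below 0.1 N).
It also fails if it takes over 58 s, if anything falls off the work surface, if the arm or the gripper's body presses on something with over 40 N, if the wrist force passes 120 N, or if a joint passes its speed limit or range.

## Robot

A 7-joint arm with a two-finger parallel gripper is mounted at the origin on the work surface. World frame = base frame: x ahead of the robot, y to its left, z up, the work surface at z = 0. Lengths are in m, angles in rad, forces in N, time in s.
With the tool pointing down it reaches from about 0.4 to 0.85 m from the base axis. Payload 4.4 kg.
Tool frame: the origin (TCP) lies midway between the tips of the shut fingers; the grasp point (between the pads) lies 19 mm behind it; x points along the fingers, y is the direction in which the jaws open and shut, and the axes are right-handed (so a half turn about x gives the same grasp; the last joint's range is limited). The gripper opens to 94 mm and grips with 3 to 60 N. Pads are 16 mm wide; open, the fingers measure 119 mm over their backs; the gripper's body (75 mm by 177 mm) begins 78 mm behind the grasp point.
Start: joints at [1.114, 0.628, 0.038, 1.517, -0.027, 0.996, -0.02], TCP at [0.248, -0.601, 0.176] pointing down, gripper open.
Joint ranges: [-3.06, 3.06], [-0.37, 2.12], [-1.25, 1.32], [0.18, 2.47], [-1.1, 4.24], [0.23, 1.98], [-2.94, 2.94]. Speed limits (rad/s): [2.57, 2.57, 3.14, 3.14, 3.14, 3.14, 3.14].

## Interface

Orientations are given as a unit quaternion [w, x, y, z].
In Python, from cell import arm gives the robot as it stands.
- The arm moves only by the tool play_rows, never from a script. Its argument "targets" is a list of rows, each a list of 5 numbers: the shift along the tool's x, y, z in mm, then the turn about the tool's x in degrees, then the opening, from 0 (shut) to 1 (fully open). In form: [[tx, ty, tz, turn, fingers], ...]. A call has 1 to 20 rows; each row shifts and turns the pose as measured when the row begins, along the tool's axes as they then stand; what a row does not reach is not made up. A row lasts 1/12 s, in which the tool goes at most 41.7 mm and 7.16 degrees, less where a joint would pass 70% of its speed; a pose out of reach is approached as far as the arm can. A call is refused whole if a number of a shift passes 41.7 or a number of a turn 7.16, either way. A call with a gripper value outside its range is refused whole. The fingers move at their own pace and stop on an object; "force" is the grip in N (left out, the last holds). Time passes only in rows, so rows that do not move let the fingers close. It gives the time, the measured TCP pose, the force and the opening at its end, in the units of the state.
- arm.sense(): the state, without advancing time (a new reading comes with each control period).
- arm.capture(name): name is "scene" or "top" or "wrist"; returns (picture, depth): 480x640x3 uint8, red, green, blue; 480x640 float32, m along the optical axis (not along the pixel's ray), 0 where there is no reading.
- arm.camera_params(name): a dict with "fx", "fy", "cx", "cy" (pixels), "R" (3x3) and "t" (3): a world point X has camera coordinates R X + t. Camera axes: x right, y down, z forward; pixel columns grow to the right and rows downward; lengths in m; the calibration is good to about 2 mm. A picture is of the moment at which its call begins: read the wrist's pose just before it. camera_params takes no time and is no camera call; for the wrist camera it gives the pose at the moment of the call.
- arm.close_job(): hands the job in, once; it reports no verdict.
The state is a dict: "clock": time; "qpos": joint angles; "joint_velocities": joint speeds; "joint_torque": joint torques, N m; "position": TCP position; "tcp_rot": TCP orientation; "wrist_force": force on the tool from outside, world axes, zero at the start; "wrist_torque": the same for the moment, N m; "gripper_width": opening from 0.0 (shut) to 1.0 (fully open).
Only numpy, scipy, OpenCV 4.12 (cv2) and the standard library are available. Lean on these libraries where they do the work, as an engineer would, in place of code of your own. Each camera call takes 0.05 s, during which the arm holds its last target. There are 200 camera calls.

## Working session

There is one attempt and no reset: what is moved stays moved. The work goes in short steps, Python scripts to look and compute and a tool call to move; the robot and the scene stay as the last step left them, time stands still between calls to the robot, and variables do not carry over. Pictures are saved under pics/ and viewed, about 8 in all and at most 12, crops included, and the job is handed in when it is done.

Besides the shell and the picture viewer there is one more tool, called after ">>>" by a JSON object that holds its "name" and its "arguments", one argument or row to a line. play_rows: Moves the arm, as the interface text tells. Its arguments: {"type":"object","properties":{"targets":{"type":"array"},"force":{"type":"number"}},"required":["targets"]}

```bash
mkdir -p pics; ls
python3 - <<'E'
from cell import arm
import cv2,numpy as np
s=arm.sense();print({k:np.round(v,3) for k,v in s.items()})
ims=[]
for n in("scene","top"):
    im,d=arm.capture(n);np.savez(f"pics/{n}0.npz",im=im,d=d)
    p=arm.camera_params(n);print(n,p['fx'],p['cx'],p['cy'],np.round(-p['R'].T@p['t'],3),np.round(p['R'],2).tolist())
    cv2.imwrite(f"pics/{n}0.png",im[...,::-1])
E
```

```text
pics
{'clock': np.float64(0.0), 'qpos': array([ 1.114,  0.629,  0.038,  1.518, -0.027,  0.996, -0.02 ]), 'joint_velocities': array([ 0.001,  0.   , -0.002,  0.002,  0.001,  0.003,  0.   ]), 'joint_torque': array([ 0.0000e+00, -5.4973e+01,  1.1440e+00, -1.8663e+01, -5.2000e-02,
        2.4000e-02,  0.0000e+00]), 'position': array([ 0.247, -0.6  ,  0.175]), 'tcp_rot': array([-0.137, -0.694, -0.138,  0.694]), 'wrist_force': array([-0.004, -0.421,  0.034]), 'wrist_torque': array([-0.059, -0.034, -0.016]), 'gripper_width': np.float64(1.0)}
scene 545.0183670084523 308.6203231515952 234.1832249751611 [ 1.007 -0.642  0.638] [[0.79, 0.61, 0.01], [0.37, -0.48, -0.79], [-0.48, 0.63, -0.61]]
top 439.0813439009859 316.10603189690426 237.5308308395963 [ 0.465 -0.016  0.773] [[0.01, -1.0, 0.0], [-0.99, -0.01, -0.11], [0.11, -0.0, -0.99]]
```

View pics/top0.png

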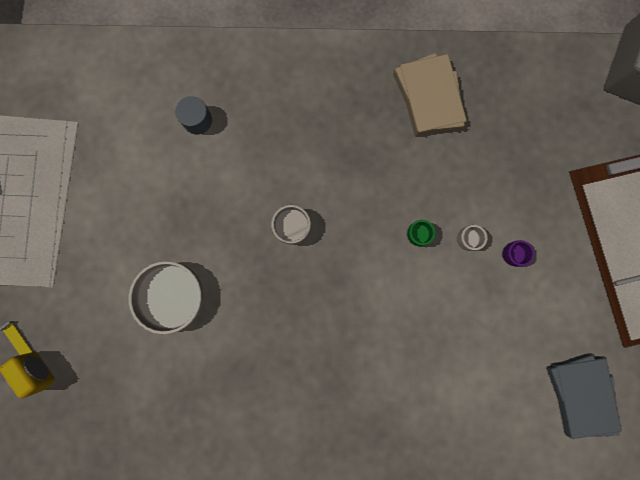

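View pics/scene0.png

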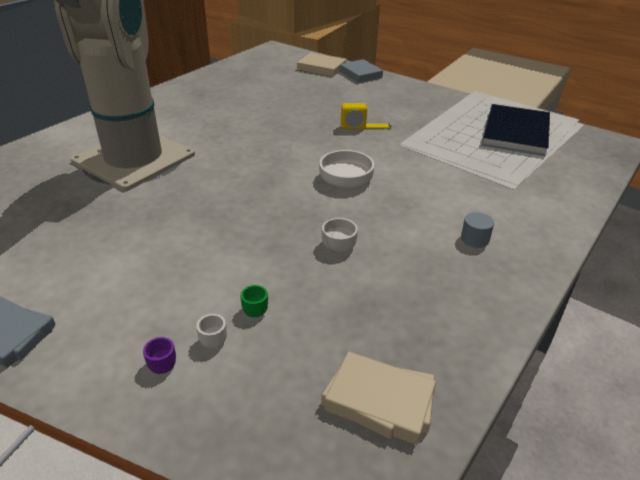

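The top view shows the large lid at pixel (166,297), the medium at (291,224) and the small marble lid at (474,238), which sits between the green (422,233) and purple (519,253) look-alikes. The scene view agrees. Next I measure the rims.

```bash
cat > h.py <<'E'
import numpy as np,cv2
from scipy.optimize import least_squares
from scipy.spatial.transform import Rotation as Ro
def cloud(p,d):
    v,u=np.mgrid[:480,:640]
    c=np.stack([(u-p['cx'])/p['fx']*d,(v-p['cy'])/p['fy']*d,d],-1)
    w=(c-p['t'])@p['R']; w[d<=0]=np.nan
    return w
def onplane(p,uv,z):
    r=np.array([(uv[0]-p['cx'])/p['fx'],(uv[1]-p['cy'])/p['fy'],1])@p['R']
    o=-p['R'].T@p['t']; return o+r*(z-o[2])/r[2]
def rim(w,guess,r,z,win=.02,tol=.005):
    m=(abs(w[...,2]-z)<tol)&(np.hypot(w[...,0]-guess[0],w[...,1]-guess[1])<r+win)
    P=w[m]
    f=lambda q:np.hypot(P[:,0]-q[0],P[:,1]-q[1])-q[2]
    s=least_squares(f,[*guess,r],loss='soft_l1',f_scale=.002)
    return s.x,len(P),np.median(P[:,2])
def tool(s):
    q=s['tcp_rot'];return Ro.from_quat([q[1],q[2],q[3],q[0]]).as_matrix()
def plan(s,target,zt,yaw=None):
    R=tool(s);d=R.T@(np.array([*target[:2],zt])-s['position'])
    a=np.degrees(np.arctan2(R[1,1],R[0,1]))
    print('pos',np.round(s['position'],4),'tool x',np.round(R[:,0],3),'jaw angle',round(a,1),'shift mm',np.round(d*1e3,1),'clock',round(float(s['clock']),2),'F',np.round(s['wrist_force'],2),'g',round(float(s['gripper_width']),3))
E
python3 - <<'E'
from h import *
from cell import arm
W={}
for n,px in(("top",[(166,297),(291,224),(474,238),(422,233),(519,253)]),("scene",[(346,165),(340,230),(211,327),(255,297),(160,352)])):
    f=np.load(f"pics/{n}0.npz");p=arm.camera_params(n);w=cloud(p,f['d'])
    for uv,r,z in zip(px,(.058,.031,.02,.02,.02),(.04,.042,.038,.038,.038)):
        g=onplane(p,uv,z)
        try:x,k,zm=rim(w,g[:2],r,z);print(n,uv,'guess',np.round(g[:2],4),'fit',np.round(x,4),k,round(zm,4))
        except Exception as e:print(n,uv,g,e)
s=arm.sense();plan(s,(0,0),0)
E
```

```text
top (166, 297) guess [0.443 0.23 ] fit [0.4433 0.2312 0.0571] 776 0.0403
top (291, 224) guess [0.5676 0.0259] fit [0.5679 0.0259 0.0307] 303 0.0423
top (474, 238) guess [ 0.549  -0.2826] fit [ 0.5506 -0.2825  0.0197] 206 0.0378
top (422, 233) guess [ 0.5562 -0.1951] fit [ 0.5577 -0.1952  0.0198] 198 0.0377
top (519, 253) guess [ 0.5248 -0.3576] fit [ 0.5254 -0.3607  0.0199] 226 0.0379
scene (346, 165) guess [0.4495 0.2227] fit [0.4448 0.2306 0.0573] 334 0.0379
scene (340, 230) guess [0.5742 0.0211] fit [0.5697 0.025  0.0308] 238 0.0402
scene (211, 327) guess [ 0.5572 -0.2873] fit [ 0.5525 -0.2838  0.0198] 258 0.0366
scene (255, 297) guess [ 0.5661 -0.2002] fit [ 0.5596 -0.1964  0.0198] 220 0.0363
scene (160, 352) guess [ 0.5347 -0.3647] fit [ 0.5272 -0.362   0.02  ] 288 0.0365
pos [ 0.2474 -0.6004  0.1753] tool x [-0.001  0.001 -1.   ] jaw angle -67.6 shift mm [ 176.3 -649.1    0. ] clock 0.1 F [-1.04  0.5   0.04] g 1.001
```

Rim radii and heights match the given sizes, and the two views agree to 2 mm. First I turn the jaws square to the green–purple line, to about -11°.

>>> {"name": "play_rows", "arguments": {
  "targets": [
    [0,0,0,-7.1,1],
    [0,0,0,-7.1,1],
    [0,0,0,-7.1,1],
    [0,0,0,-7.1,1],
    [0,0,0,-7.1,1],
    [0,0,0,-7.1,1],
    [0,0,0,-7.1,1],
    [0,0,0,-7.1,1]
  ]
}}

```text
clock: 0.77
position: [0.2462, -0.5971, 0.1709]
tcp_rot: [0.451, 0.542, 0.458, -0.541]
wrist_force: [-0.1, -0.3, -0.4]
gripper_width: 1.0
```

Run:
```python
from h import *
from cell import arm
plan(arm.sense(),(.5688,.0255),.11);print(arm.sense()['qpos'].round(2))
```

```text
pos [ 0.2462 -0.5971  0.1709] tool x [-0.005  0.009 -1.   ] jaw angle -10.0 shift mm [  64.7  209.7 -668.8] clock 0.77 F [-0.06 -0.26 -0.39] g 1.0
[ 1.27  0.64 -0.23  1.52  0.17  1.01  0.82]
```

>>> {"name": "play_rows", "arguments": {
  "targets": [
    [0,10,-33,0,1],
    [0,10,-33,0,1],
    [0,10,-33,0,1],
    [0,10,-33,0,1],
    [0,10,-33,0,1],
    [0,10,-33,0,1],
    [0,10,-33,0,1],
    [0,10,-33,0,1],
    [0,10,-33,0,1],
    [0,10,-33,0,1],
    [0,10,-33,0,1],
    [0,10,-33,0,1],
    [0,10,-33,0,1],
    [0,10,-33,0,1],
    [0,10,-33,0,1],
    [0,10,-33,0,1],
    [0,10,-33,0,1],
    [0,10,-33,0,1],
    [0,10,-33,0,1],
    [0,0,0,0,1]
  ]
}}

```text
clock: 2.43
position: [0.5472, 0.0137, 0.166]
tcp_rot: [-0.446, -0.543, -0.46, 0.544]
wrist_force: [0.4, 0.3, -0.7]
gripper_width: 1.004
```

Run:
```python
from h import *
from cell import arm
plan(arm.sense(),(.5688,.0255),.11);print(arm.sense()['qpos'].round(2))
```

```text
pos [0.5472 0.0137 0.166 ] tool x [-0.014  0.015 -1.   ] jaw angle -10.4 shift mm [ 55.8  20.1 -14.8] clock 2.43 F [ 0.44  0.25 -0.68] g 1.004
[ 0.13  0.51 -0.29  1.8   0.17  0.87 -0.41]
```

>>> {"name": "play_rows", "arguments": {
  "targets": [
    [10,10,-8,0,1],
    [15,10,-7,0,1],
    [20,0,0,0,1],
    [20,0,0,0,1],
    [15,0,0,0,1],
    [0,0,0,0,1]
  ]
}}

```text
clock: 2.93
position: [0.57, 0.0313, 0.082]
tcp_rot: [-0.448, -0.541, -0.463, 0.541]
wrist_force: [-0.5, -0.4, 0.4]
gripper_width: 0.999
```

Run:
```python
from h import *
from cell import arm
plan(arm.sense(),(.5688,.0255),.03)
im,d=arm.capture("wrist");cv2.imwrite("pics/w1.png",im[...,::-1])
p=arm.camera_params("wrist");w=cloud(p,d)
print(rim(w,(.5688,.0255),.031,.042,tol=.006))
plan(arm.sense(),(.5688,.0255),.03)
```

```text
pos [0.57   0.0313 0.082 ] tool x [-0.014  0.016 -1.   ] jaw angle -9.9 shift mm [51.9  0.6  6.6] clock 2.93 F [-0.45 -0.39  0.36] g 0.999
(array([0.56866585, 0.02742776, 0.03052147]), 1907, np.float64(0.04198709995626928))
pos [0.5708 0.0313 0.0832] tool x [-0.012  0.016 -1.   ] jaw angle -9.9 shift mm [53.2 -0.2  6.8] clock 2.98 F [-0.39 -0.18  0.85] g 1.001
```

View pics/w1.png

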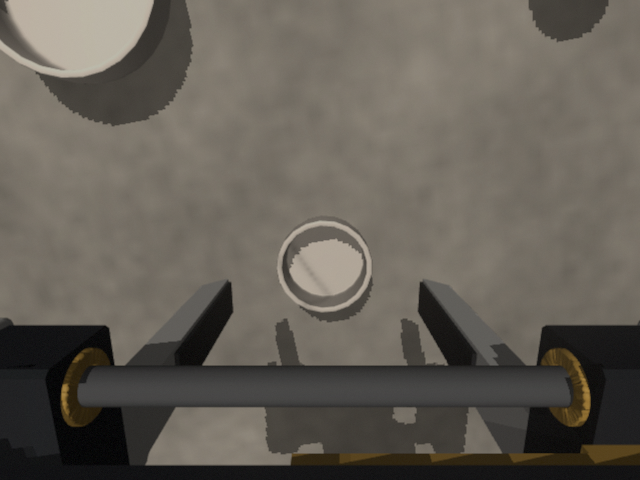

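The wrist view shows the medium lid at pixel (325,266), centred between the finger tips (231 and 420), and it measures within 2 mm of the other views. I go down and grip.

>>> {"name": "play_rows", "arguments": {
  "targets": [
    [10,0,5,0,1],
    [15,0,0,0,1],
    [15,0,0,0,1],
    [12,0,0,0,1],
    [0,0,0,0,1]
  ]
}}

```text
clock: 3.4
position: [0.5725, 0.0243, 0.0323]
tcp_rot: [0.449, 0.544, 0.46, -0.539]
wrist_force: [-1.0, -0.0, 0.1]
gripper_width: 1.003
```

Run:
```python
from h import *
from cell import arm
for i in range(1):plan(arm.sense(),(.5687,.0268),.029)
```

```text
pos [0.5725 0.0243 0.0323] tool x [-0.005  0.016 -1.   ] jaw angle -10.0 shift mm [ 3.4 -4.2 -1.7] clock 3.4 F [-0.97 -0.04  0.09] g 1.003
```

>>> {"name": "play_rows", "arguments": {
  "targets": [
    [3,-4,-2,0,1],
    [0,0,0,0,0.8],
    [0,0,0,0,0.8],
    [0,0,0,0,0.5],
    [0,0,0,0,0.5],
    [0,0,0,0,0.5],
    [0,0,0,0,0.5]
  ],
  "force": 25
}}

```text
clock: 3.98
position: [0.5714, 0.0261, 0.0333]
tcp_rot: [0.45, 0.546, 0.458, -0.538]
wrist_force: [-0.2, 0.3, 0.7]
gripper_width: 0.607
```

Run:
```python
from h import *
from cell import arm
plan(arm.sense(),(.5687,.0268),.029)
```

```text
pos [0.5714 0.0261 0.0333] tool x [ 0.002  0.016 -1.   ] jaw angle -10.1 shift mm [ 4.3 -2.8 -0.2] clock 3.98 F [-0.22  0.31  0.73] g 0.607
```

Run:
```python
from h import *
from cell import arm
im,d=arm.capture("wrist");cv2.imwrite("pics/w2.png",im[...,::-1])
p=arm.camera_params("wrist");w=cloud(p,d)
print(rim(w,(.5688,.0255),.031,.042,tol=.006))
plan(arm.sense(),(.5687,.0268),.029)
```

```text
(array([0.5679718 , 0.02723841, 0.03046109]), 2643, np.float64(0.04083029428637582))
pos [0.5715 0.0261 0.0333] tool x [ 0.002  0.016 -1.   ] jaw angle -10.1 shift mm [ 4.3 -2.9 -0.1] clock 4.03 F [-0.52 -0.28 -0.01] g 0.564
```

View pics/w2.png

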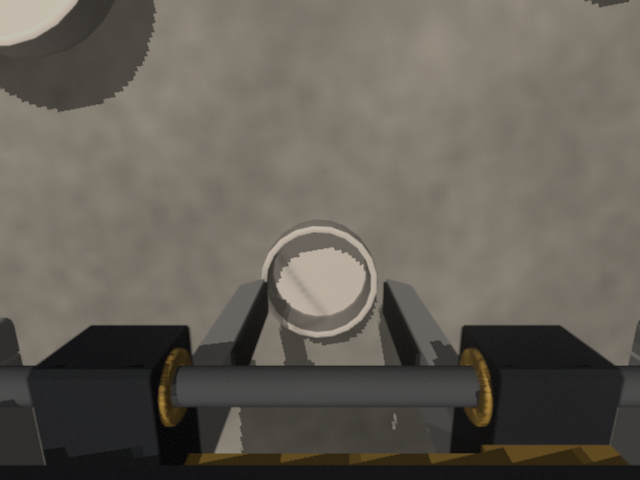

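The lid spans columns 262–377, and the finger tips at 267 and 384 look still open or above the rim. I check the projection and finger depth.

Run:
```python
from h import *
from cell import arm
s=arm.sense();p=arm.camera_params("wrist")
im,d=arm.capture("wrist")
R=tool(s)
def pj(X):
    c=p['R']@X+p['t'];return np.round([p['fx']*c[0]/c[2]+p['cx'],p['fy']*c[1]/c[2]+p['cy'],c[2]],3)
print('tcp',pj(s['position']),'lid rim c',pj(np.array([.5687,.0268,.042])),'cam R tool',np.round(p['R']@R,2).tolist(),'cam in tool',np.round(R.T@(-p['R'].T@p['t']-s['position']),3),p['fx'])
w=cloud(p,d);T=(w-s['position'])@R*1e3
im2=d.copy()
for v in(270,285,290,300,310,320):
    print(v,[(u,*T[v,u].round(0)) for u in(235,250,258,264,268,272,280,300,370,378,382,388,395)])
plan(arm.sense(),(.5687,.0268),.029)
```

```text
tcp [3.25653e+02 2.78243e+02 2.19000e-01] lid rim c [3.20451e+02 2.82676e+02 2.10000e-01] cam R tool [[0.0, 1.0, -0.0], [-0.24, 0.0, 0.97], [0.97, -0.0, 0.24]] cam in tool [-0.208 -0.    -0.07 ] 378.65906216113746
270 [(235, np.float64(35.0), np.float64(-61.0), np.float64(6.0)), (250, np.float64(36.0), np.float64(-51.0), np.float64(6.0)), (258, np.float64(34.0), np.float64(-45.0), np.float64(6.0)), (264, np.float64(-7.0), np.float64(-34.0), np.float64(-7.0)), (268, np.float64(-8.0), np.float64(-32.0), np.float64(-7.0)), (272, np.float64(11.0), np.float64(-32.0), np.float64(-2.0)), (280, np.float64(15.0), np.float64(-28.0), np.float64(-0.0)), (300, np.float64(15.0), np.float64(-16.0), np.float64(-0.0)), (370, np.float64(-7.0), np.float64(25.0), np.float64(-7.0)), (378, np.float64(33.0), np.float64(35.0), np.float64(5.0)), (382, np.float64(35.0), np.float64(38.0), np.float64(6.0)), (388, np.float64(33.0), np.float64(41.0), np.float64(5.0)), (395, np.float64(34.0), np.float64(46.0), np.float64(6.0))]
285 [(235, np.float64(32.0), np.float64(-61.0), np.float64(16.0)), (250, np.float64(-39
[... 3421 characters left out ...]
(0.0)), (268, np.float64(-45.0), np.float64(-27.0), np.float64(6.0)), (272, np.float64(33.0), np.float64(-37.0), np.float64(41.0)), (280, np.float64(-9.0), np.float64(-26.0), np.float64(22.0)), (300, np.float64(2.0), np.float64(-15.0), np.float64(27.0)), (370, np.float64(34.0), np.float64(31.0), np.float64(42.0)), (378, np.float64(34.0), np.float64(36.0), np.float64(41.0)), (382, np.float64(-43.0), np.float64(26.0), np.float64(6.0)), (388, np.float64(-58.0), np.float64(27.0), np.float64(-1.0)), (395, np.float64(-73.0), np.float64(27.0), np.float64(-8.0))]
pos [0.5713 0.0261 0.0331] tool x [ 0.002  0.016 -1.   ] jaw angle -10.1 shift mm [ 4.1 -2.7 -0.2] clock 4.08 F [-0.43  0.81  0.11] g 0.53
```

The fingers are visibly above the lid: their tips end about 25–30 mm behind the TCP at this opening, so they swing on an arc. I open to just over the lid width and measure the true tip depth.

>>> {"name": "play_rows", "arguments": {
  "targets": [
    [-10,0,0,0,0.78],
    [0,0,0,0,0.78],
    [0,0,0,0,0.78],
    [0,0,0,0,0.78],
    [0,0,0,0,0.78],
    [0,0,0,0,0.78]
  ]
}}

```text
clock: 4.58
position: [0.5717, 0.026, 0.0447]
tcp_rot: [0.45, 0.546, 0.458, -0.538]
wrist_force: [-0.4, -0.5, 0.1]
gripper_width: 0.783
```

```bash
cat >> h.py <<'E'
def tips(arm,name):
    "finger tip x in the tool frame, from the lower end of the inner finger faces"
    s=arm.sense();p=arm.camera_params("wrist");im,d=arm.capture("wrist")
    cv2.imwrite(f"pics/{name}.png",im[...,::-1])
    w=cloud(p,d);T=(w-s['position'])@tool(s)*1e3
    for sg in(-1,1):
        m=(T[...,0]<-12)&(T[...,0]>-80)&(abs(T[...,2])<14)&(sg*T[...,1]>5)&(sg*T[...,1]<70)
        P=T[m];k=P[:,0]>P[:,0].max()-12
        print('side',sg,'x top10',np.round(np.sort(P[:,0])[-10:],1),'inner y',np.percentile(sg*P[:,1],2).round(1),'z of end',P[k,2].min().round(1),P[k,2].max().round(1),len(P))
    return s,w
E
python3 - <<'E'
from h import *
from cell import arm
s,w=tips(arm,"w3")
print(rim(w,(.5688,.0268),.031,.042,tol=.006))
plan(arm.sense(),(.5687,.0268),.029)
E
```

```text
side -1 x top10 [-29.  -29.  -28.9 -28.9 -28.8 -28.7 -28.6 -28.4 -28.3 -28. ] inner y 36.5 z of end -10.0 7.9 2293
side 1 x top10 [-29.  -29.  -29.  -29.  -28.5 -28.4 -28.3 -28.2 -28.2 -27.9] inner y 36.3 z of end -10.1 7.9 2292
(array([0.56787181, 0.02724511, 0.03050789]), 2526, np.float64(0.04085889988028418))
pos [0.5716 0.026  0.0446] tool x [ 0.003  0.016 -1.   ] jaw angle -10.1 shift mm [15.6 -3.  -0. ] clock 4.63 F [-0.25 -0.38  0.13] g 0.78
```

Both tips end 28 mm behind the TCP at this opening, at 73 mm above the bench, so I must go about 28 mm lower than planned. I go part-way and re-measure.

>>> {"name": "play_rows", "arguments": {
  "targets": [
    [6,-3,0,0,1],
    [10,0,0,0,1],
    [8,0,0,0,1],
    [0,0,0,0,1],
    [0,0,0,0,1]
  ]
}}

```text
clock: 5.05
position: [0.5674, 0.0269, 0.0171]
tcp_rot: [0.45, 0.546, 0.458, -0.538]
wrist_force: [0.7, -0.2, 0.4]
gripper_width: 1.002
```

Run:
```python
from h import *
from cell import arm
s,w=tips(arm,"w4")
print(rim(w,(.5688,.0268),.031,.042,tol=.006))
plan(arm.sense(),(.5682,.027),.002)
```

```text
side -1 x top10 [-12.4 -12.4 -12.4 -12.4 -12.4 -12.3 -12.2 -12.1 -12.1 -12. ] inner y 26.4 z of end -13.8 13.9 3163
side 1 x top10 [-12.8 -12.8 -12.7 -12.7 -12.5 -12.4 -12.3 -12.2 -12.2 -12.1] inner y 27.1 z of end -14.0 14.0 3152
(array([0.56779379, 0.02724231, 0.0305606 ]), 3389, np.float64(0.040884031180345684))
pos [0.5672 0.0269 0.017 ] tool x [ 0.     0.015 -1.   ] jaw angle -10.1 shift mm [15.   1.  -0.1] clock 5.1 F [-0.59 -0.29  0.34] g 1.001
```

View pics/w4.png

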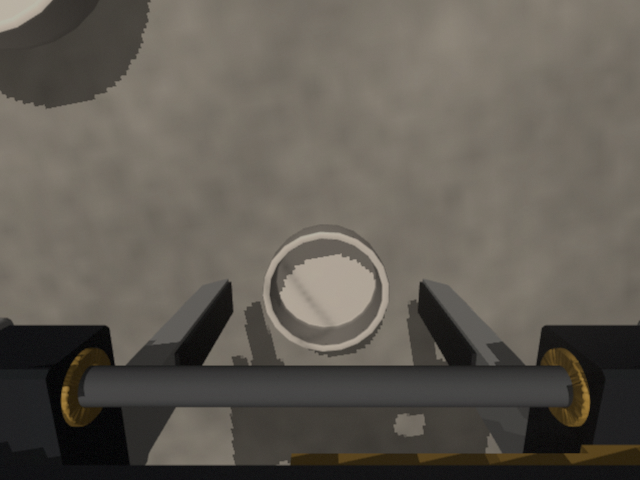

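The lid at pixel (326,291) is centred between the fingers (232 and 420), with the tips just above the rim. I go down 15 mm and grip.

>>> {"name": "play_rows", "arguments": {
  "targets": [
    [8,1,0,0,1],
    [7,0,0,0,1],
    [0,0,0,0,1],
    [0,0,0,0,0.75],
    [0,0,0,0,0.75],
    [0,0,0,0,0.75],
    [0,0,0,0,0.75],
    [0,0,0,0,0.6],
    [0,0,0,0,0.6],
    [0,0,0,0,0.6]
  ],
  "force": 25
}}

```text
clock: 5.93
position: [0.5686, 0.027, 0.0006]
tcp_rot: [0.45, 0.546, 0.458, -0.538]
wrist_force: [0.1, -0.4, -1.5]
gripper_width: 0.692
```

Run:
```python
from h import *
from cell import arm
plan(arm.sense(),(.5682,.027),.002)
```

```text
pos [0.5686 0.027  0.0006] tool x [ 0.001  0.016 -1.   ] jaw angle -10.1 shift mm [-1.4 -0.4  0.1] clock 5.93 F [ 0.14 -0.36 -1.46] g 0.692
```

The grip stops at 0.692, or 65 mm, which is the lid's width. I lift and check that it holds.

>>> {"name": "play_rows", "arguments": {
  "targets": [
    [0,0,0,0,0.6],
    [-5,0,0,0,0.6],
    [-10,0,0,0,0.6],
    [-15,0,0,0,0.6],
    [-20,0,0,0,0.6],
    [-20,0,0,0,0.6],
    [-10,0,0,0,0.6],
    [0,0,0,0,0.6]
  ]
}}

```text
clock: 6.6
position: [0.5667, 0.0254, 0.0858]
tcp_rot: [0.449, 0.545, 0.459, -0.539]
wrist_force: [0.4, 0.1, -2.1]
gripper_width: 0.691
```

```bash
cat >> h.py <<'E'
def circle(w,s,name=None,r=.031,lo=-60,hi=0):
    "plane+circle of a held lid's rim in the tool frame: bright top layer near axis"
    T=(w-s['position'])@tool(s)*1e3
    m=(np.hypot(T[...,1],T[...,2])<r*1e3+12)&(T[...,0]>lo)&(T[...,0]<hi)&(np.hypot(T[...,1],T[...,2]-2)>r*1e3-9)
    return T,m
E
python3 - <<'E'
from h import *
from cell import arm
plan(arm.sense(),(.444,.231),.1)
s,w=tips(arm,"w5")
T=(w-s['position'])@tool(s)*1e3
for v in range(230,345,10): print(v,T[v,325].round(0))
for u in range(255,400,10): print(u,T[285,u].round(0))
E
```

```text
pos [0.5667 0.0254 0.0858] tool x [-0.003  0.015 -1.   ] jaw angle -10.1 shift mm [ -10.8 -156.8 -181.2] clock 6.6 F [ 0.43  0.06 -2.11] g 0.691
side -1 x top10 [-17.  -17.  -17.  -17.  -16.9 -16.9 -16.9 -16.9 -16.8 -16.8] inner y 6.1 z of end -14.0 14.0 5015
side 1 x top10 [-17.  -17.  -16.9 -16.9 -16.9 -16.9 -16.9 -16.8 -16.7 -16.4] inner y 6.0 z of end -14.0 14.0 4975
230 [-16.  -0. -31.]
240 [-40.  -0. -32.]
250 [-19.  -0. -22.]
260 [-18.  -0. -16.]
270 [-19.  -0. -11.]
280 [-18.  -0.  -5.]
290 [-19.  -0.   0.]
300 [-18.  -0.   6.]
310 [-20.  -0.  11.]
320 [-19.  -0.  18.]
330 [-19.  -0.  23.]
340 [-19.  -0.  29.]
255 [-36. -34.  -9.]
265 [-41. -28. -10.]
275 [-19. -27.  -3.]
285 [-19. -21.  -3.]
295 [-18. -16.  -2.]
305 [-19. -11.  -3.]
315 [-18.  -6.  -2.]
325 [-18.  -0.  -2.]
335 [-19.   5.  -2.]
345 [-18.  10.  -2.]
355 [-18.  16.  -2.]
365 [-18.  21.  -2.]
375 [-18.  26.  -2.]
385 [-40.  28. -10.]
395 [-34.  34.  -8.]
```

View pics/w5.png

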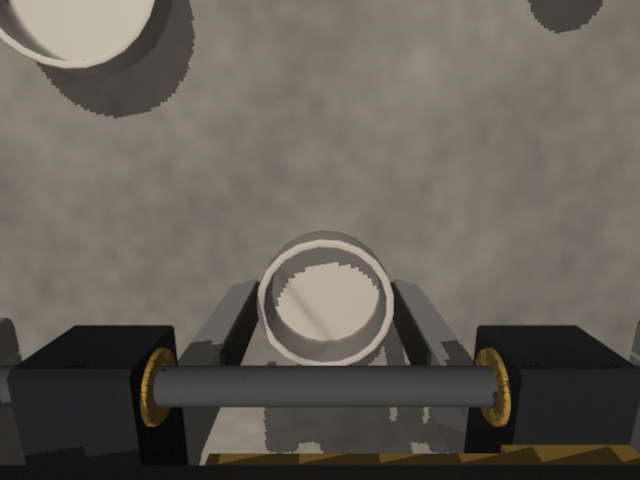

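The medium lid is held, rim centred at about pixel (326,303). Its floor reads flat at tool x = -18.5, so it is level and its underside is at TCP height. I carry it over the large lid.

>>> {"name": "play_rows", "arguments": {
  "targets": [
    [-5,-6,-7,0,0.6],
    [-5,-10,-12,0,0.6],
    [0,-14,-16,0,0.6],
    [0,-14,-16,0,0.6],
    [0,-14,-16,0,0.6],
    [0,-14,-16,0,0.6],
    [0,-14,-16,0,0.6],
    [0,-14,-16,0,0.6],
    [0,-14,-16,0,0.6],
    [0,-14,-16,0,0.6],
    [0,-14,-16,0,0.6],
    [0,-10,-11,0,0.6],
    [0,-5,-7,0,0.6],
    [0,0,0,0,0.6]
  ]
}}

```text
clock: 7.82
position: [0.4156, 0.2515, 0.0938]
tcp_rot: [-0.448, -0.535, -0.467, 0.543]
wrist_force: [-0.6, -0.0, -2.4]
gripper_width: 0.692
```

Run:
```python
from h import *
from cell import arm
plan(arm.sense(),(.444,.231),.05);print(arm.sense()['qpos'].round(2))
```

```text
pos [0.4156 0.2515 0.0938] tool x [-0.027  0.014 -1.   ] jaw angle -9.4 shift mm [42.7 32.6 16. ] clock 7.82 F [-0.57 -0.02 -2.37] g 0.692
[-0.41  0.54 -0.25  2.03  0.18  0.61 -0.93]
```

>>> {"name": "play_rows", "arguments": {
  "targets": [
    [5,8,4,0,0.6],
    [10,12,6,0,0.6],
    [10,10,5,0,0.6],
    [5,2,0,0,0.6],
    [0,0,0,0,0.6]
  ]
}}

```text
clock: 8.23
position: [0.4478, 0.2261, 0.0584]
tcp_rot: [-0.448, -0.535, -0.466, 0.545]
wrist_force: [0.2, 0.7, -2.9]
gripper_width: 0.689
```

Run:
```python
from h import *
from cell import arm
s=arm.sense();plan(s,(.444,.231),.016)
im,d=arm.capture("wrist");p=arm.camera_params("wrist");w=cloud(p,d)
print('large',rim(w,(.444,.231),.0575,.040,tol=.006,win=.01))
T=(w-s['position'])@tool(s)*1e3
print(T[300,310:340:10].round(0),T[330,310:340:10].round(0))
```

```text
pos [0.4478 0.2261 0.0584] tool x [-0.027  0.011 -1.   ] jaw angle -9.6 shift mm [42.6 -3.4 -4. ] clock 8.23 F [ 0.16  0.66 -2.85] g 0.689
large (array([0.44274073, 0.23284627, 0.05665689]), 3052, np.float64(0.03917105836991224))
[[-19.  -8.   6.]
 [-19.  -3.   6.]
 [-18.   2.   7.]] [[-19.  -8.  24.]
 [-20.  -3.  23.]
 [-19.   2.  24.]]
```

>>> {"name": "play_rows", "arguments": {
  "targets": [
    [8,-4,-4,0,0.6],
    [12,0,0,0,0.6],
    [10,0,0,0,0.6],
    [5,0,0,0,0.6],
    [0,0,0,0,0.6]
  ]
}}

```text
clock: 8.7
position: [0.4433, 0.231, 0.0212]
tcp_rot: [-0.446, -0.536, -0.465, 0.545]
wrist_force: [-0.2, 0.8, -1.3]
gripper_width: 0.693
```

Run:
```python
from h import *
from cell import arm
plan(arm.sense(),(.4435,.232),.015)
```

```text
pos [0.4433 0.231  0.0212] tool x [-0.027  0.011 -1.   ] jaw angle -9.8 shift mm [ 6.2  0.2 -1. ] clock 8.7 F [-0.16  0.76 -1.3 ] g 0.693
```

>>> {"name": "play_rows", "arguments": {
  "targets": [
    [3,0,0,0,0.6],
    [2,0,0,0,0.6],
    [0,0,0,0,0.6]
  ]
}}

```text
clock: 8.95
position: [0.4427, 0.232, 0.0161]
tcp_rot: [-0.446, -0.536, -0.465, 0.545]
wrist_force: [-0.0, 0.1, -3.1]
gripper_width: 0.691
```

>>> {"name": "play_rows", "arguments": {
  "targets": [
    [1.5,0,0,0,0.6],
    [0,0,0,0,0.6]
  ]
}}

```text
clock: 9.12
position: [0.4431, 0.2325, 0.0152]
tcp_rot: [-0.447, -0.536, -0.465, 0.545]
wrist_force: [0.6, -0.3, -2.0]
gripper_width: 0.688
```

>>> {"name": "play_rows", "arguments": {
  "targets": [
    [1.5,0,0,0,0.6],
    [0,0,0,0,0.6]
  ]
}}

```text
clock: 9.28
position: [0.4436, 0.2328, 0.0153]
tcp_rot: [-0.447, -0.537, -0.465, 0.544]
wrist_force: [-0.3, 1.4, -2.2]
gripper_width: 0.691
```

>>> {"name": "play_rows", "arguments": {
  "targets": [
    [1,0,0,0,0.6],
    [0,0,0,0,0.6]
  ]
}}

```text
clock: 9.45
position: [0.444, 0.233, 0.0151]
tcp_rot: [-0.447, -0.537, -0.465, 0.544]
wrist_force: [0.7, 0.6, -2.8]
gripper_width: 0.687
```

>>> {"name": "play_rows", "arguments": {
  "targets": [
    [2,0,0,0,0.6],
    [1,0,0,0,0.6],
    [0,0,0,0,0.6]
  ]
}}

```text
clock: 9.7
position: [0.4439, 0.2339, 0.0145]
tcp_rot: [-0.447, -0.538, -0.465, 0.543]
wrist_force: [0.4, 0.0, -1.7]
gripper_width: 0.687
```

Run:
```python
from h import *
from cell import arm
plan(arm.sense(),(.4435,.232),.015)
s,w=tips(arm,"w6")
T=(w-s['position'])@tool(s)*1e3
print(T[[290,300,310],325].round(1)); print('z of medium floor',w[290:312,315:335,2].mean(), 'tip z range')
plan(arm.sense(),(.4435,.232),.015)
```

```text
pos [0.4439 0.2339 0.0145] tool x [-0.022  0.014 -1.   ] jaw angle -9.7 shift mm [-0.5 -0.   1.9] clock 9.7 F [ 0.38  0.03 -1.74] g 0.687
side -1 x top10 [-12.8 -12.6 -12.6 -12.4 -12.4 -12.4 -12.3 -12.1 -12.1 -12. ] inner y 6.1 z of end -14.0 14.0 5584
side 1 x top10 [-12.6 -12.6 -12.6 -12.5 -12.3 -12.3 -12.2 -12.2 -12.1 -12.1] inner y 6.1 z of end -14.0 14.0 5440
[[-20.   -0.3  -0.2]
 [-19.7  -0.3   5.5]
 [-17.2  -0.3  12.3]]
z of medium floor 0.03361966005186594 tip z range
pos [0.444  0.234  0.0144] tool x [-0.021  0.015 -1.   ] jaw angle -9.7 shift mm [-0.6 -0.2  2. ] clock 9.75 F [-0.08  0.93 -2.61] g 0.689
```

View pics/w6.png

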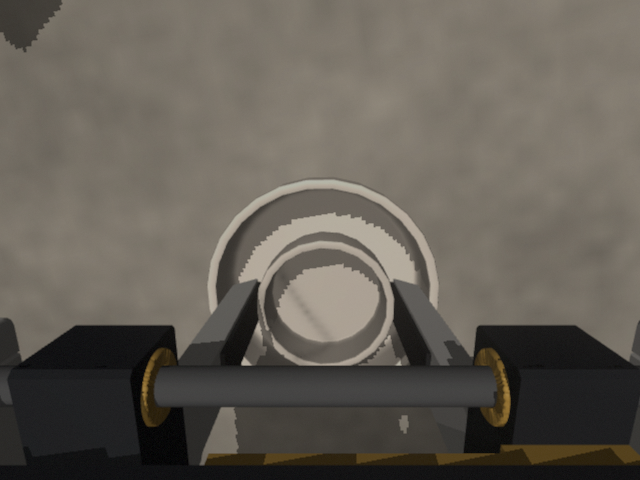

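The medium lid sits inside the large one, centred at about (325,303) against a large rim spanning columns 209–438. Its floor reads 33.6 mm where 34 mm is expected. One last small press, then a small opening so the fingers stay inside the large rim.

>>> {"name": "play_rows", "arguments": {
  "targets": [
    [2,0,0,0,0.6],
    [2,0,0,0,0.6]
  ]
}}

```text
clock: 9.92
position: [0.4439, 0.2345, 0.0135]
tcp_rot: [-0.448, -0.538, -0.465, 0.542]
wrist_force: [-5.2, -4.0, 34.5]
gripper_width: 0.69
```

>>> {"name": "play_rows", "arguments": {
  "targets": [
    [0,0,0,0,0.8],
    [0,0,0,0,0.8],
    [0,0,0,0,0.8],
    [0,0,0,0,0.8]
  ]
}}

```text
clock: 10.25
position: [0.4452, 0.2353, 0.0143]
tcp_rot: [-0.448, -0.539, -0.465, 0.541]
wrist_force: [-0.5, -0.1, -0.4]
gripper_width: 0.797
```

Contact was confirmed at 34 N, a stiff touch, and the lid is now released. I lift away and move to the small lid.

>>> {"name": "play_rows", "arguments": {
  "targets": [
    [-5,0,0,0,0.8],
    [-15,0,0,0,0.8],
    [-25,0,0,0,0.8],
    [-30,0,0,0,0.8],
    [-30,0,0,0,0.8],
    [0,5,20,0,1],
    [0,7,30,0,1],
    [0,7,30,0,1],
    [0,7,30,0,1],
    [0,7,30,0,1],
    [0,7,30,0,1],
    [0,7,30,0,1],
    [0,7,30,0,1],
    [0,7,30,0,1],
    [0,7,30,0,1],
    [0,7,30,0,1],
    [0,7,30,0,1],
    [0,7,30,0,1],
    [0,7,30,0,1],
    [0,0,0,0,1]
  ]
}}

```text
clock: 11.92
position: [0.4771, -0.2039, 0.1165]
tcp_rot: [-0.45, -0.538, -0.467, 0.539]
wrist_force: [0.1, -0.8, 0.1]
gripper_width: 1.002
```

Run:
```python
from h import *
from cell import arm
plan(arm.sense(),(.5515,-.283),.09)
im,d=arm.capture("top");p=arm.camera_params("top");w=cloud(p,d)
a=(.444,.233)
print('large',rim(w,a,.058,.04)); print('med',rim(w,a,.031,.056)); print('small',rim(w,(.551,-.283),.02,.038))
plan(arm.sense(),(.5515,-.283),.09)
```

```text
pos [ 0.4771 -0.2039  0.1165] tool x [-0.016  0.018 -1.   ] jaw angle -9.2 shift mm [23.9 86.6 66.5] clock 11.92 F [ 0.12 -0.84  0.1 ] g 1.002
large (array([0.44276738, 0.23035193, 0.05479763]), 1262, np.float64(0.03937854862416533))
med (array([0.44498204, 0.23120644, 0.03067795]), 366, np.float64(0.056126900432741024))
small (array([ 0.55334714, -0.28112809,  0.02135292]), 24, np.float64(0.03770052741283246))
pos [ 0.4769 -0.2006  0.1165] tool x [-0.017  0.02  -1.   ] jaw angle -9.1 shift mm [23.6 87.2 70. ] clock 11.97 F [-0.35  0.12  0.33] g 1.002
```

The medium lid is seated (rim at 56.1 mm, centred within 3 mm). I move on to the small lid.

>>> {"name": "play_rows", "arguments": {
  "targets": [
    [0,17,14,0,1],
    [0,18,14,0,1],
    [0,18,14,0,1],
    [5,17,14,0,1],
    [5,17,14,0,1],
    [5,0,0,0,1],
    [0,0,0,0,1]
  ]
}}

```text
clock: 12.55
position: [0.5537, -0.2761, 0.0974]
tcp_rot: [0.449, 0.537, 0.473, -0.535]
wrist_force: [-0.1, 0.0, 0.3]
gripper_width: 0.999
```

Run:
```python
from h import *
from cell import arm
s,w=tips(arm,"w7")
print('small',rim(w,(.5515,-.283),.02,.038,win=.012,tol=.006))
plan(arm.sense(),(.5515,-.283),.05)
```

```text
side -1 x top10 [-28.9 -28.9 -28.8 -28.8 -28.5 -28.5 -28.4 -28.3 -28.3 -27.9] inner y 46.8 z of end -10.0 8.2 2597
side 1 x top10 [-29.  -28.8 -28.7 -28.7 -28.7 -28.4 -28.4 -28.3 -28.1 -27.9] inner y 46.6 z of end -10.0 8.1 2604
small (array([ 0.5505992 , -0.28210371,  0.01964293]), 1010, np.float64(0.03682472215389154))
pos [ 0.5541 -0.2763  0.0979] tool x [-0.019  0.027 -0.999] jaw angle -8.6 shift mm [47.7 -0.4  8.1] clock 12.6 F [ 1.83  0.31 -0.1 ] g 1.002
```

View pics/w7.png

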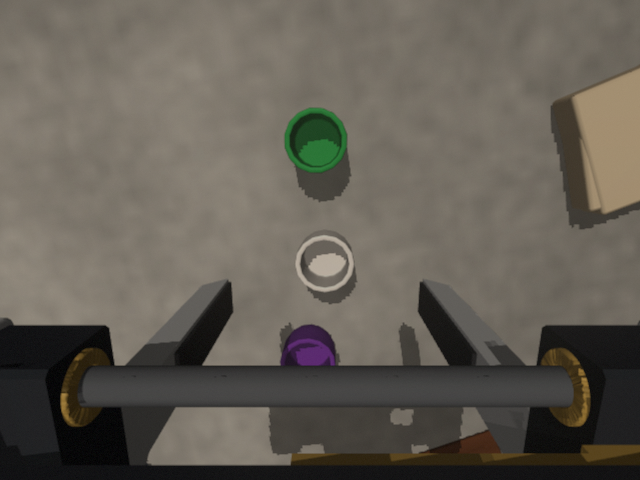

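The small marble lid is at pixel (325,263), centred between the fingers. Green (316,140) and purple (308,350) lie off the jaw line. The tip offset is again 28 mm, so I descend part-way.

>>> {"name": "play_rows", "arguments": {
  "targets": [
    [15,0,4,0,1],
    [20,0,4,0,1],
    [20,0,0,0,1],
    [13,0,0,0,1],
    [0,0,0,0,1]
  ]
}}

```text
clock: 13.02
position: [0.5516, -0.2745, 0.0309]
tcp_rot: [0.451, 0.536, 0.475, -0.532]
wrist_force: [-0.3, 1.6, -1.3]
gripper_width: 1.0
```

Run:
```python
from h import *
from cell import arm
s=arm.sense();im,d=arm.capture("wrist");w=cloud(arm.camera_params("wrist"),d)
print('small',rim(w,(.5515,-.283),.02,.038,win=.012,tol=.006))
plan(arm.sense(),(.551,-.2825),-.003)
```

```text
small (array([ 0.55121562, -0.28190233,  0.01960893]), 1824, np.float64(0.0379425083167373))
pos [ 0.5523 -0.2744  0.0321] tool x [-0.016  0.029 -0.999] jaw angle -8.2 shift mm [34.8  0.6  9.1] clock 13.07 F [ 0.58  0.47 -0.88] g 1.0
```

>>> {"name": "play_rows", "arguments": {
  "targets": [
    [0,0,5,0,1],
    [8,0,4,0,1],
    [12,0,1,0,1],
    [10,0,1,0,1],
    [3,0,0,0,1],
    [0,0,0,0,1]
  ]
}}

```text
clock: 13.57
position: [0.5524, -0.2849, 0.0003]
tcp_rot: [0.454, 0.537, 0.473, -0.531]
wrist_force: [-0.4, -0.3, -0.1]
gripper_width: 1.001
```

Run:
```python
from h import *
from cell import arm
plan(arm.sense(),(.551,-.2822),-.003)
```

```text
pos [ 5.524e-01 -2.849e-01  3.000e-04] tool x [-0.01   0.026 -1.   ] jaw angle -8.1 shift mm [ 3.4 -1.8 -2.4] clock 13.57 F [-0.44 -0.28 -0.06] g 1.001
```

>>> {"name": "play_rows", "arguments": {
  "targets": [
    [3,-2,-2,0,1],
    [0,0,0,0,0.55],
    [0,0,0,0,0.55],
    [0,0,0,0,0.55],
    [0,0,0,0,0.55],
    [0,0,0,0,0.55],
    [0,0,0,0,0.55],
    [0,0,0,0,0.55],
    [0,0,0,0,0.4],
    [0,0,0,0,0.4],
    [0,0,0,0,0.4],
    [0,0,0,0,0.4]
  ],
  "force": 15
}}

```text
clock: 14.57
position: [0.5512, -0.2821, -0.0022]
tcp_rot: [0.454, 0.537, 0.473, -0.53]
wrist_force: [0.6, 0.0, 0.1]
gripper_width: 0.45
```

Run:
```python
from h import *
from cell import arm
plan(arm.sense(),(.551,-.2822),-.003)
```

```text
pos [ 0.5512 -0.2821 -0.0022] tool x [-0.009  0.026 -1.   ] jaw angle -8.1 shift mm [ 0.8 -0.2  0.1] clock 14.57 F [0.57 0.04 0.14] g 0.45
```

>>> {"name": "play_rows", "arguments": {
  "targets": [
    [0,0,0,0,0.4],
    [0,0,0,0,0.4],
    [-5,0,0,0,0.4],
    [-10,0,0,0,0.4],
    [-10,0,0,0,0.4],
    [0,0,0,0,0.4]
  ]
}}

```text
clock: 15.07
position: [0.5509, -0.2826, 0.0244]
tcp_rot: [0.454, 0.537, 0.473, -0.53]
wrist_force: [-0.1, -0.0, -1.0]
gripper_width: 0.451
```

Run:
```python
from h import *
from cell import arm
s,w=tips(arm,"w8")
T=(w-s['position'])@tool(s)*1e3
for v in(240,250,260,270,280,290,300,310,320,330): print(v,T[v,[315,325,335]].round(0).tolist())
plan(arm.sense(),(.444,.231),.1)
```

```text
side -1 x top10 [-12.4 -12.4 -12.4 -12.3 -12.3 -12.3 -12.3 -12.2 -12.2 -12.1] inner y 5.8 z of end -13.6 14.0 3427
side 1 x top10 [-12.3 -12.3 -12.3 -12.2 -12.2 -12.1 -12.1 -12.1 -12.  -12. ] inner y 5.7 z of end -13.2 14.0 3418
240 [[25.0, -7.0, -17.0], [25.0, -0.0, -17.0], [25.0, 6.0, -17.0]]
250 [[26.0, -7.0, -10.0], [-17.0, -0.0, -21.0], [26.0, 6.0, -10.0]]
260 [[-35.0, -5.0, -21.0], [-39.0, -0.0, -22.0], [-35.0, 4.0, -21.0]]
270 [[-13.0, -6.0, -9.0], [-14.0, -0.0, -9.0], [-13.0, 5.0, -9.0]]
280 [[-15.0, -6.0, -4.0], [-14.0, -0.0, -4.0], [-12.0, 5.0, -3.0]]
290 [[-12.0, -6.0, 3.0], [-14.0, -0.0, 2.0], [-15.0, 5.0, 2.0]]
300 [[-13.0, -6.0, 8.0], [-14.0, -0.0, 8.0], [-14.0, 5.0, 8.0]]
310 [[-14.0, -6.0, 14.0], [-15.0, -0.0, 13.0], [-13.0, 5.0, 14.0]]
320 [[-19.0, -6.0, 17.0], [-17.0, -0.0, 18.0], [-18.0, 5.0, 18.0]]
330 [[-31.0, -5.0, 17.0], [-29.0, -0.0, 18.0], [-31.0, 5.0, 17.0]]
pos [ 0.5505 -0.2824  0.0238] tool x [-0.011  0.027 -1.   ] jaw angle -8.1 shift mm [ -61.  -178.5 -495.1] clock 15.12 F [ 0.62 -0.5  -0.87] g 0.451
```

View pics/w8.png

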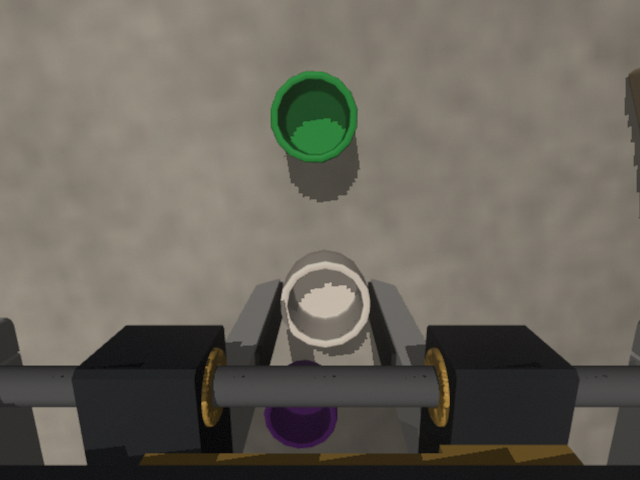

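The small lid is held, rim centred at pixel (325,305), clear of green and purple, with a flat floor at tool x = -13.5. I lift it and carry it over.

>>> {"name": "play_rows", "arguments": {
  "targets": [
    [-12,0,0,0,0.4],
    [-20,0,0,0,0.4],
    [-20,0,-8,0,0.4],
    [-10,-6,-16,0,0.4],
    [0,-9,-25,0,0.4],
    [0,-9,-28,0,0.4],
    [0,-9,-28,0,0.4],
    [0,-9,-28,0,0.4],
    [0,-9,-28,0,0.4],
    [0,-9,-28,0,0.4],
    [0,-9,-28,0,0.4],
    [0,-9,-28,0,0.4],
    [0,-9,-28,0,0.4],
    [0,-9,-28,0,0.4],
    [0,-9,-28,0,0.4],
    [0,-9,-28,0,0.4],
    [0,-9,-28,0,0.4],
    [0,-8,-20,0,0.4],
    [0,-4,-10,0,0.4],
    [0,0,0,0,0.4]
  ]
}}

```text
clock: 16.78
position: [0.4779, 0.1628, 0.1149]
tcp_rot: [0.457, 0.542, 0.468, -0.528]
wrist_force: [-1.0, 0.2, -0.9]
gripper_width: 0.449
```

Run:
```python
from h import *
from cell import arm
plan(arm.sense(),(.445,.232),.08)
```

```text
pos [0.4779 0.1628 0.1149] tool x [ 0.005  0.025 -1.   ] jaw angle -8.4 shift mm [ 36.5 -42.7 -62.7] clock 16.78 F [-0.96  0.25 -0.85] g 0.449
```

>>> {"name": "play_rows", "arguments": {
  "targets": [
    [0,-8,-12,0,0.4],
    [2,-10,-14,0,0.4],
    [3,-10,-14,0,0.4],
    [3,-8,-12,0,0.4],
    [3,-3,-5,0,0.4],
    [0,0,0,0,0.4]
  ]
}}

```text
clock: 17.28
position: [0.4496, 0.2227, 0.1081]
tcp_rot: [0.457, 0.544, 0.465, -0.528]
wrist_force: [0.5, -0.1, -1.2]
gripper_width: 0.451
```

Run:
```python
from h import *
from cell import arm
im,d=arm.capture("wrist");w=cloud(arm.camera_params("wrist"),d)
a=(.444,.232)
print('large',rim(w,a,.0575,.04,tol=.004,win=.01)); print('med',rim(w,a,.031,.056,win=.01,tol=.004))
plan(arm.sense(),(.445,.232),.06)
```

```text
large (array([0.44329726, 0.23287955, 0.05645032]), 2525, np.float64(0.03918576788875637))
med (array([0.44490322, 0.23242602, 0.03060316]), 1125, np.float64(0.055158471379780964))
pos [0.4501 0.2221 0.1082] tool x [ 0.01   0.023 -1.   ] jaw angle -8.7 shift mm [48.4 -6.8 -7.9] clock 17.33 F [-0.1   0.59 -1.18] g 0.452
```

>>> {"name": "play_rows", "arguments": {
  "targets": [
    [10,-4,-4,0,0.4],
    [15,-3,-3,0,0.4],
    [12,0,0,0,0.4],
    [5,0,0,0,0.4],
    [0,0,0,0,0.4]
  ]
}}

```text
clock: 17.75
position: [0.4499, 0.2243, 0.0667]
tcp_rot: [0.456, 0.547, 0.46, -0.53]
wrist_force: [0.1, 0.5, -0.7]
gripper_width: 0.453
```

Run:
```python
from h import *
from cell import arm
plan(arm.sense(),(.445,.232),.04)
s,w=tips(arm,"w9")
```

```text
pos [0.4499 0.2243 0.0667] tool x [ 0.015  0.02  -1.   ] jaw angle -9.2 shift mm [26.8 -6.3 -6.2] clock 17.75 F [ 0.13  0.47 -0.66] g 0.453
side -1 x top10 [-12.6 -12.6 -12.6 -12.6 -12.6 -12.6 -12.5 -12.4 -12.4 -12.3] inner y 5.8 z of end -13.4 14.0 3426
side 1 x top10 [-12.3 -12.3 -12.3 -12.3 -12.2 -12.2 -12.2 -12.1 -12.1 -12.1] inner y 5.7 z of end -13.1 14.0 3423
```

View pics/w9.png

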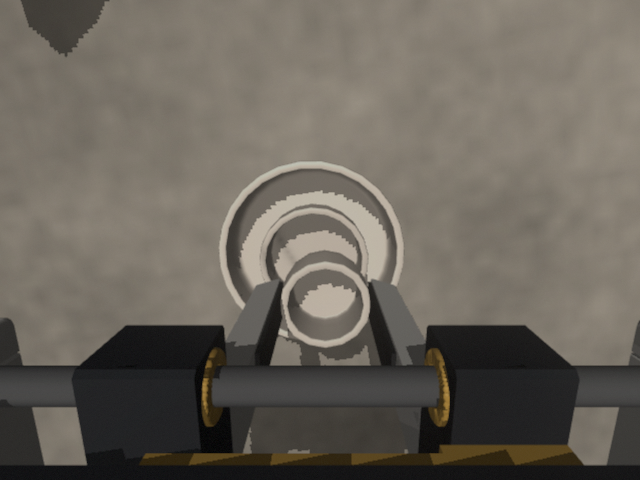

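The small lid at (326,305) is right of and behind the medium, whose rim spans columns 260–368. That agrees with the computed (-6,-6) mm, so I correct at this height.

>>> {"name": "play_rows", "arguments": {
  "targets": [
    [0,-5,-5,0,0.4],
    [0,-2,-2,0,0.4],
    [0,0,0,0,0.4]
  ]
}}

```text
clock: 18.05
position: [0.4456, 0.2317, 0.0686]
tcp_rot: [0.456, 0.549, 0.459, -0.53]
wrist_force: [-0.2, 0.1, -1.2]
gripper_width: 0.446
```

Run:
```python
from h import *
from cell import arm
im,d=arm.capture("wrist");w=cloud(arm.camera_params("wrist"),d);s=arm.sense()
print('med',rim(w,(.445,.232),.031,.056,win=.01,tol=.004))
T=(w-s['position'])@tool(s)*1e3
m=(T[...,0]>-43)&(T[...,0]<-37)&(np.hypot(T[...,1],T[...,2])<24)
print('held rim in tool',T[m].min(0).round(1),T[m].max(0).round(1),'world rim',rim(w,s['position'][:2],.02,s['position'][2]+.040,win=.004,tol=.003))
plan(s,(.445,.232),.04)
```

```text
med (array([0.44448178, 0.23330436, 0.03045614]), 1198, np.float64(0.05510729998928842))
held rim in tool [-42.8 -22.7 -21.9] [-37.   22.6  21.7] world rim (array([0.44503963, 0.23143237, 0.01973477]), 2300, np.float64(0.10818854730248614))
pos [0.4457 0.2317 0.0686] tool x [ 0.018  0.021 -1.   ] jaw angle -9.4 shift mm [28.6 -1.2  0.5] clock 18.1 F [-0.4  -0.56 -0.63] g 0.453
```

>>> {"name": "play_rows", "arguments": {
  "targets": [
    [8,0,0,0,0.4],
    [10,0,0,0,0.4],
    [6,0,0,0,0.4],
    [3,0,0,0,0.4],
    [0,0,0,0,0.4]
  ]
}}

```text
clock: 18.52
position: [0.4469, 0.2327, 0.0396]
tcp_rot: [0.456, 0.549, 0.459, -0.529]
wrist_force: [0.1, -0.5, 0.1]
gripper_width: 0.453
```

Run:
```python
from h import *
from cell import arm
im,d=arm.capture("wrist");w=cloud(arm.camera_params("wrist"),d);s=arm.sense()
print('med',rim(w,(.445,.232),.031,.056,win=.01,tol=.004),'world rim',rim(w,s['position'][:2],.02,s['position'][2]+.040,win=.004,tol=.003))
plan(s,(.445,.232),.032)
```

```text
med (array([0.44556747, 0.24419021, 0.02146654]), 4284, np.float64(0.05420619974115985)) world rim (array([0.44606147, 0.23244722, 0.01972915]), 2301, np.float64(0.07931871346014964))
pos [0.4468 0.2327 0.0398] tool x [ 0.019  0.021 -1.   ] jaw angle -9.4 shift mm [ 7.7 -1.8  1.2] clock 18.57 F [ 0.91  0.47 -0.88] g 0.453
```

>>> {"name": "play_rows", "arguments": {
  "targets": [
    [3,-1,0,0,0.4],
    [2,0,0,0,0.4],
    [0,0,0,0,0.4]
  ]
}}

```text
clock: 18.82
position: [0.446, 0.2331, 0.0342]
tcp_rot: [0.456, 0.549, 0.459, -0.529]
wrist_force: [0.1, -0.3, -0.7]
gripper_width: 0.454
```

>>> {"name": "play_rows", "arguments": {
  "targets": [
    [1.5,0,0,0,0.4],
    [0,0,0,0,0.4]
  ]
}}

```text
clock: 18.98
position: [0.4461, 0.2332, 0.0327]
tcp_rot: [0.456, 0.549, 0.459, -0.529]
wrist_force: [-0.4, -0.5, -0.5]
gripper_width: 0.45
```

>>> {"name": "play_rows", "arguments": {
  "targets": [
    [1.5,0,0,0,0.4],
    [0,0,0,0,0.4]
  ]
}}

```text
clock: 19.15
position: [0.4465, 0.2334, 0.0315]
tcp_rot: [0.456, 0.55, 0.459, -0.529]
wrist_force: [-0.0, -1.1, -1.2]
gripper_width: 0.453
```

>>> {"name": "play_rows", "arguments": {
  "targets": [
    [1.5,0,0,0,0.4],
    [0,0,0,0,0.4]
  ]
}}

```text
clock: 19.32
position: [0.4471, 0.2338, 0.0315]
tcp_rot: [0.456, 0.55, 0.458, -0.528]
wrist_force: [1.2, -0.5, 0.7]
gripper_width: 0.452
```

>>> {"name": "play_rows", "arguments": {
  "targets": [
    [1.5,0,0,0,0.4]
  ]
}}

```text
clock: 19.4
position: [0.4476, 0.2341, 0.0308]
tcp_rot: [0.456, 0.551, 0.458, -0.528]
wrist_force: [-3.8, -1.6, 23.0]
gripper_width: 0.45
```

Run:
```python
from h import *
from cell import arm
s=arm.sense();plan(s,(.445,.232),.032)
im,d=arm.capture("wrist");w=cloud(arm.camera_params("wrist"),d)
T=(w-s['position'])@tool(s)*1e3
m=(abs(T[...,1])<8)&(abs(T[...,2]-2)<9)&(T[...,0]>-25)&(T[...,0]<0)
print('small floor z',np.median(w[m][:,2]),'rim',rim(w,s['position'][:2],.02,s['position'][2]+.040,win=.004,tol=.003))
cv2.imwrite("pics/w10.png",im[...,::-1])
plan(arm.sense(),(.445,.232),.032)
```

```text
pos [0.4476 0.2341 0.0308] tool x [ 0.023  0.023 -0.999] jaw angle -9.4 shift mm [-1.3 -2.2  2.5] clock 19.4 F [-3.75 -1.62 22.99] g 0.45
small floor z 0.045230719157753355 rim (array([0.4466044 , 0.23369272, 0.01970504]), 2399, np.float64(0.07098786274919608))
pos [0.4476 0.234  0.0309] tool x [ 0.023  0.023 -0.999] jaw angle -9.4 shift mm [-1.2 -2.2  2.4] clock 19.45 F [-1.72 -2.09 10.77] g 0.449
```

Contact is felt and the small rim reads 71 mm where 72 mm is expected. I release gently and lift away.

>>> {"name": "play_rows", "arguments": {
  "targets": [
    [0,0,0,0,0.6],
    [0,0,0,0,0.6],
    [0,0,0,0,0.6],
    [0,0,0,0,0.6],
    [-5,0,0,0,0.6],
    [-15,0,0,0,0.6],
    [-25,0,0,0,0.6],
    [-30,0,0,0,0.6],
    [-30,0,0,0,0.8],
    [0,5,25,0,0.8],
    [0,7,30,0,0.8],
    [0,7,30,0,0.8],
    [0,7,30,0,0.8],
    [0,7,30,0,0.8],
    [0,7,30,0,0.8],
    [0,5,20,0,0.8],
    [0,0,0,0,0.8],
    [0,0,0,0,0.8],
    [0,0,0,0,0.8]
  ]
}}

```text
clock: 21.03
position: [0.4597, 0.0266, 0.1394]
tcp_rot: [0.458, 0.551, 0.459, -0.525]
wrist_force: [0.1, -0.1, -0.8]
gripper_width: 0.801
```

Run:
```python
from h import *
from cell import arm
plan(arm.sense(),(.445,.232),.032)
for n in("top","scene"):
    im,d=arm.capture(n);w=cloud(arm.camera_params(n),d);a=(.4455,.233)
    for k,r,z in(('L',.058,.04),('M',.031,.056),('S',.02,.072)):
        x,c,zm=rim(w,a,r,z,win=.006);print(n,k,x.round(4),c,zm.round(4))
        P=w[(abs(w[...,2]-z)<.004)&(abs(np.hypot(w[...,0]-x[0],w[...,1]-x[1])-r)<.004)]
        A=np.c_[P[:,:2]-x[:2],np.ones(len(P))];g=np.linalg.lstsq(A,P[:,2],rcond=None)[0];print('  tilt rad',np.hypot(*g[:2]).round(3))
    if n=="top":u=im[200:400,60:320]
    else:v=im[100:240,260:460]
cv2.imwrite("pics/end.png",np.vstack([cv2.resize(u,(780,600))[:330-30],cv2.resize(v,(428,300)).copy() if 0 else cv2.copyMakeBorder(cv2.resize(v,(428,300)),0,0,0,352,0)])[...,::-1])
```

```text
pos [0.4597 0.0266 0.1394] tool x [ 0.028  0.026 -0.999] jaw angle -9.1 shift mm [ 112.1  -49.6 -197.3] clock 21.03 F [ 0.06 -0.07 -0.82] g 0.801
top L [0.4332 0.1868 0.1036] 51 0.0407
  tilt rad 0.0
top M [0.4455 0.233  0.031 ] 0 nan
  tilt rad 0.0
top S [0.4455 0.233  0.02  ] 0 nan
  tilt rad 0.0
scene L [0.444  0.2321 0.0556] 418 0.0383
  tilt rad 0.003
scene M [0.4475 0.2273 0.0244] 231 0.0546
  tilt rad 0.02
scene S [0.4482 0.2313 0.0197] 100 0.07
  tilt rad 0.008
  return _methods._mean(a, axis=axis, dtype=dtype,
  ret = ret.dtype.type(ret / rcount)
```

View pics/end.png

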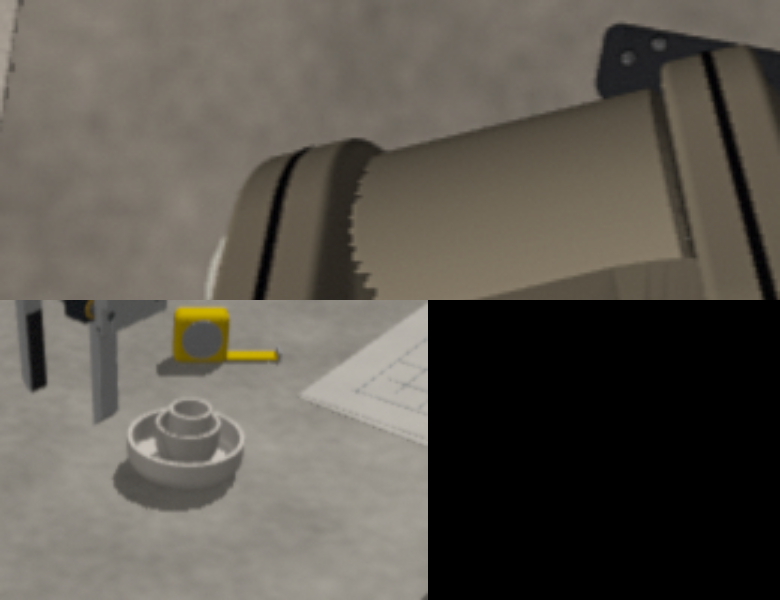

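The scene view shows the nested, level stack, with the top view blocked by the arm. I clear the arm for one numeric check from above.

>>> {"name": "play_rows", "arguments": {
  "targets": [
    [0,5,20,0,0.8],
    [0,7,30,0,0.8],
    [0,7,30,0,0.8],
    [0,7,30,0,0.8],
    [0,7,30,0,0.8],
    [0,7,30,0,0.8],
    [0,7,30,0,0.8],
    [0,7,30,0,0.8],
    [0,5,20,0,0.8],
    [0,0,0,0,0.8],
    [0,0,0,0,0.8],
    [0,0,0,0,0.8]
  ]
}}

```text
clock: 22.13
position: [0.4915, -0.2167, 0.1322]
tcp_rot: [0.468, 0.545, 0.472, -0.511]
wrist_force: [0.4, 0.5, 0.3]
gripper_width: 0.8
```

Run:
```python
from h import *
from cell import arm
im,d=arm.capture("top");w=cloud(arm.camera_params("top"),d);a=(.4455,.233)
for k,r,z in(('L',.0575,.04),('M',.031,.056),('S',.02,.072)):
    P=w[(abs(w[...,2]-z)<.004)&(abs(np.hypot(w[...,0]-a[0],w[...,1]-a[1])-r)<.008)]
    q=least_squares(lambda q:np.hypot(P[:,0]-q[0],P[:,1]-q[1])-q[2],[*a,r],loss='soft_l1',f_scale=.001).x
    g=np.linalg.lstsq(np.c_[P[:,:2]-q[:2],np.ones(len(P))],P[:,2],rcond=None)[0]
    print(k,q.round(4),len(P),'z',g[2].round(4),'tilt',np.hypot(*g[:2]).round(3))
plan(arm.sense(),(.445,.232),.032)
```

```text
L [0.4433 0.2312 0.0571] 758 z 0.0401 tilt 0.004
M [0.445  0.2313 0.0307] 356 z 0.0561 tilt 0.005
S [0.4471 0.2315 0.0198] 227 z 0.0722 tilt 0.008
pos [ 0.4916 -0.2158  0.1323] tool x [ 0.032  0.036 -0.999] jaw angle -6.7 shift mm [ 114.8 -100.9 -435.2] clock 22.18 F [-0.08  0.06 -0.76] g 0.802
```

The heights of 40.1, 56.1 and 72.2 mm match the expected 40, 56 and 72. All three lids are level, concentric within 2 mm, and the large lid hasn't moved. Handing in.

```bash
python3 -c "
from cell import arm
print(arm.close_job())"
```

```text
the job is handed in; nothing more can be done
None
```

I nested the medium lid in the large one and the small lid in the medium one, and handed the job in at about 22 s of the 58 s allowed.

**Final check (top camera):**

| Lid | Rim height measured | Rim height expected | Tilt |
|---|---|---|---|
| Large | 40.1 mm | 40 mm | 0.004 rad |
| Medium | 56.1 mm | 56 mm | 0.005 rad |
| Small | 72.2 mm | 72 mm | 0.008 rad |

- **Centres:** medium is 1.7 mm from large, and small is 2.1 mm from medium.
- **Large lid:** it stayed where it was, within measurement error.
- **Robot:** the arm ended well clear of everything, with the gripper empty.

**What went wrong or disagreed:**
- **Finger tips:** they measured about 28 mm behind the stated TCP. The first medium grasp therefore closed on air above the rim, without touching anything, and I redid it lower.
- **Set-downs:** the touches were stiff at 34 N and 23 N, well under the 120 N wrist limit.
- **Camera readings:** in the first check after stacking, the arm blocked the top view. The scene camera read heights about 2 mm low, as it had at the start, and its fit of the medium lid's circle was unreliable. Moving the arm away and measuring again from above gave the figures in the table.

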